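Nest the dried dome covers

TASK

Two dome covers are propped on the drying rail, hollow side down. Tip each one over onto its dome so that it lies hollow side up, then nest them in the large cover on its wooden seat ring: first the medium cover inside the large one, then the small one inside the medium one, all level and fully down, set down gently rather than dropped. The large cover stays on its seat, and the sundae models, the brush pot and the paint jar must be left standing where they are.

Things in the scene. Friction and masses are not known exactly. Their poses are not given: they have to be found in the camera images.
- cover_large_mid (a point): Large white dome cover, brass rim band, already lying hollow side up, loose, inside the seat ring. 200 mm across the band (inner diameter 184), 58 mm high, wall 4 mm; its flat crown (radius 45 mm) is its floor, 5 mm thick. Point on its axis half-way up, 29 mm above its underside; z points out of the hollow side.
- cover_medium_mid (a point): Medium yellow dome cover, orange rim band, loose, 80-160 g. Dome of radius 74 mm, crown flat of radius 30 mm, 62 mm high, wall 4 mm, crown 5 mm thick. Band at the rim: inner radius 70, outer 78 mm (8 mm thick), 12 mm tall. Point on its axis half-way, 31 mm from crown and from rim plane; z points out of the hollow side (up when it lies hollow side up).
- cover_small_mid (a point): Small red dome cover, white rim band, loose, 50-100 g. Dome of radius 50 mm with a straight skirt, crown flat of radius 20 mm, 66 mm high, wall 4 mm, crown 5 mm thick. Band at the rim: inner radius 46, outer 54 mm (8 mm thick), 12 mm tall. Point on its axis half-way, 33 mm from crown and from rim plane; z points out of the hollow side.
- cover_large: The large cover; origin at the centre of its underside, z out of the hollow side.
- cover_medium: Medium cover; origin on the rim's outer edge where it rests on the bench at the start. Starts propped: rim plane sloping up 52 degrees away from the robot, far edge on the rail and 123 mm up. Pushed there from behind, towards the robot, it balances when the plane is at about 69 degrees, then rolls over onto its dome and settles 80 to 140 mm in front of this point.
- cover_small: Small cover; origin on the rim's outer edge where it rests on the bench at the start. Propped in the same way at 52 degrees; its raised edge is 85 mm up. Tips over in the same way, past about 61 degrees. A flat wooden toe strip (10 mm wide, 5 mm high) along the rail, just in front of this edge, keeps both covers from sliding while they tip.
- rail_bar (a point): Middle of the bar of the fixed drying rail, at its top, 65 mm above the bench. Bar 12 mm thick, 440 mm long, on two posts, along this frame's y; x points the way the propped rims rise, away from the robot. The covers stand on its -x side about 100 mm either side of the middle (which is where varies), raised edges sticking out over the bar to +x.
- seat: Fixed dark wooden seat ring on the bench, outer diameter 192 mm, inner 168 mm, 10 mm high; origin at the centre of its underside. The large cover sits on the bench inside it with some play.
- sundae_a: Sundae model in a footed glass, loose bystander behind the rail, 74 mm across, 150 mm high with the cherry (thin stalk to 172 mm); origin under its foot, z up.
- sundae_b: A second sundae model like it, on the far side of the large cover.
- brush_pot: Blue pot of brushes, loose bystander beside the large cover, 66 mm across, 85 mm high, brushes to 175 mm; origin under its foot, z up.
- paint_jar: Small clear paint jar with a green cap, loose bystander in front of the rail between the two covers, 60 mm across, 69 mm high; origin under its foot, z up.

How it is judged:
On the way, in this order (a step that is already met when the one before it is completed fails the run):
1. the medium cover lies hollow side up, nested in the large one (horizontal distance between cover_medium_mid and cover_large_mid below 0.02 m and z of cover_medium_mid in the frame of cover_large_mid between -0.002 and 0.014 m and angle between cover_medium_mid's own z axis and vertical below 0.14 rad), for 0.2 s.
2. the small cover lies hollow side up, nested in the medium one (horizontal distance between cover_small_mid and cover_medium_mid below 0.02 m and z of cover_small_mid in the frame of cover_medium_mid between -0.002 and 0.014 m and angle between cover_small_mid's own z axis and vertical below 0.14 rad), for 0.2 s.
At the end, for the whole second after the job is handed in: Large cover level, within 30 mm of its seat's centre; medium nested in it, small in the medium: hollow side up, level within 8 degrees, within 20 mm of the axis below, middle -2 to 14 mm above the middle below; bystanders upright (11 degrees), moved under 30 mm (all of step 1 and all of step 2 and horizontal distance between cover_large_mid and seat below 0.03 m and angle between cover_large_mid's own z axis and vertical below 0.14 rad and height (world z) of cover_large_mid below 0.036 m and distance of each of sundae_a, sundae_b, brush_pot, paint_jar from where it was at the start of the episode below 0.03 m and angle between each of sundae_a, sundae_b, brush_pot, paint_jar's own z axis and vertical below 0.2 rad); the robot touches nothing.
It fails at once if a bystander is knocked over (more than 20 degrees) or shoved more than 40 mm (angle between any of sundae_a, sundae_b, brush_pot, paint_jar's own z axis and vertical above 0.35 rad or distance of any of sundae_a, sundae_b, brush_pot, paint_jar from where it was at the start of the episode above 0.04 m).
It fails at once if a cover is dropped into the stack (falls at more than 0.6 m/s) ((horizontal distance between cover_medium_mid and cover_large_mid below 0.06 m and linear speed of cover_medium above 0.6 m/s and height (world z) of cover_medium_mid below 0.09 m and contact force between cover_medium and the fingers below 0.05 N) or (horizontal distance between cover_small_mid and cover_large_mid below 0.06 m and linear speed of cover_small above 0.6 m/s and height (world z) of cover_small_mid below 0.09 m and contact force between cover_small and the fingers below 0.05 N)).
It also fails if it takes over 72 s, if anything falls off the work surface, if the arm or the gripper's body presses on something with over 40 N, if the wrist force passes 120 N, or if a joint passes its speed limit or range.

ROBOT

A 6-joint arm with a two-finger parallel gripper is mounted at the origin on the work surface. World frame = base frame: x ahead of the robot, y to its left, z up, the work surface at z = 0. Lengths are in m, angles in rad, forces in N, time in s.
With the tool pointing down it reaches from about 0.3 to 1 m from the base axis. Payload 5.1 kg.
Tool frame: the origin (TCP) lies between the finger pads; the fingertips stand 11 mm ahead of it and the grasp point (between the pads) lies 8 mm behind it; z points along the fingers, y is the line along which they close (so a half turn about z gives the same grasp; the last joint's range is limited). The gripper opens to 95 mm and grips with 3 to 60 N. Pads are 20 mm wide; open, the fingers measure 119 mm over their backs; the gripper's body (75 mm by 180 mm) begins 59 mm behind the grasp point.
Start: joints at [1.138, 0.124, 1.65, -0, 1.367, -0.083], TCP at [0.223, 0.611, 0.226] pointing down, gripper open.
Joint ranges: [-2.61, 2.61], [-1.02, 2.33], [0.03, 2.71], [-1.35, 4.49], [0.32, 2.68], [-2.91, 2.91]. Speed limits (rad/s): [2.57, 2.57, 3.14, 3.14, 3.14, 3.14].

INTERFACE

Orientations are given as [roll, pitch, yaw] about the fixed x, y, z axes, in that order (R = Rz(yaw) Ry(pitch) Rx(roll)).
In Python, from bench import env, camera, get_calibration gives the robot as it stands.
- The arm moves only by the tool carry_out, never from a script. Its arguments are lists of equal length, an entry for each row: "gripper": the closure in counts, from 0 (fully open) to 255 (shut); "xyz": the shift along the tool's x, y, z each as a share of 7.5 cm, from -1 to 1, a list of three; "yaw": the turn about the tool's z as a share of 120 degrees, from -1 to 1. A call has 1 to 8 rows; each row shifts and turns the commanded pose from where the row before left it, along the tool's axes as they then stand; what a row does not reach is not made up. A row lasts 1/8 s, in which the tool goes at most 62.5 mm and 10.7 degrees, less where a joint would pass 70% of its speed; a pose out of reach is approached as far as the arm can. A call with a number of a shift or a turn outside -1 to 1 is refused whole. A call with a gripper value outside its range is refused whole. The fingers move at their own pace and stop on an object; the grip force is fixed at half the most. Time passes only in rows, so rows that do not move let the fingers close. It gives the time, the measured TCP pose, the force, the opening and the grip force at its end, in the units of the state.
- env.state(): the state, without advancing time (a new reading comes with each control period).
- camera(name): name is "scene" or "side" or "wrist"; returns the picture (400x640x3 uint8, blue, green, red); there is no depth.
- get_calibration(name): a dict with "vertical_fov" (degrees; the focal length in pixels is half the picture's height over the tangent of half this angle, whatever the lens; pixels are square), "cx", "cy" (the principal point, pixels), "D" ([k1, k2, p1, p2, k3] as OpenCV has them; the pictures are not rectified), "rvec" (rotation vector, rad) and "tvec" (3), from world to camera coordinates, as OpenCV has them. Camera axes: x right, y down, z forward; pixel columns grow to the right and rows downward; lengths in m; the calibration is good to about 2 mm. A picture is of the moment at which its call begins: read the wrist's pose just before it. get_calibration takes no time and is no camera call; for the wrist camera it gives the pose at the moment of the call.
- env.job_done(): hands the job in; it is judged then, once.
The state is a dict: "clock": time; "joints": joint angles; "qd": joint speeds; "joint_efforts": joint torques, N m; "ee_pos": TCP position; "tool_rot": TCP orientation; "force": force on the tool from outside, world axes, zero at the start; "ft_torque": the same for the moment, N m; "opening": finger opening in m; "finger_force": force on a finger pad.
Only numpy, scipy, OpenCV 4.12 (cv2) and the standard library are available. Lean on these libraries where they do the work, as an engineer would, in place of code of your own. Each camera call takes 0.05 s, during which the arm holds its last target. There are 200 camera calls.

## Working session

There is one attempt and no reset: what is moved stays moved. The work goes in short steps, Python scripts to look and compute and a tool call to move; the robot and the scene stay as the last step left them, time stands still between calls to the robot, and variables do not carry over. Pictures are saved under pics/ and viewed, at most 10 in all, crops included, and the job is handed in when it is done.

Besides the shell and the picture viewer there is one more tool, called after "Emit:" in YAML: its name, and indented under it one key for each argument. carry_out: Moves the arm, as the interface text tells. Its arguments: {"type":"object","properties":{"gripper":{"type":"array"},"xyz":{"type":"array"},"yaw":{"type":"array"}},"required":["gripper","xyz","yaw"]}

```bash
mkdir -p pics; python3 - <<'E'
from bench import env, camera, get_calibration
import cv2
print(env.state())
for n in ["scene","side"]:
    im=camera(n); cv2.imwrite(f"pics/{n}0.png",im); print(n,get_calibration(n))
print(get_calibration("wrist"))
E
```

```text
{'clock': 0.0, 'joints': array([ 1.13840060e+00,  1.24504953e-01,  1.65166097e+00,  3.68204145e-06,
        1.36747790e+00, -8.26078521e-02]), 'qd': array([ 0.00090739,  0.00125407, -0.00087164,  0.00157236,  0.00038657,
       -0.00167509]), 'joint_efforts': array([ 1.84102326e-03, -4.17607462e+01, -3.59934068e+01,  7.76844006e-02,
        4.91419144e-02, -1.72428095e-04]), 'ee_pos': array([0.22252843, 0.61007183, 0.22439482]), 'tool_rot': array([-3.13954878e+00, -1.72842085e-04,  2.79180385e+00]), 'force': array([-0.0259948 , -0.26728958,  0.08186593]), 'ft_torque': array([-0.02513411, -0.05922405, -0.01058156]), 'finger_force': 0.0, 'opening': 0.09521692987290165}
scene {'vertical_fov': 56.27726757475397, 'cx': 307.9347671277218, 'cy': 202.22581336766984, 'D': array([-0.07837127,  0.        ,  0.        ,  0.        ,  0.        ]), 'rvec': array([ 1.68062453,  2.06552637, -0.68040986]), 'tvec': array([ 0.12756191, -0.36437916,  1.11783223])}
side {'vertical_fov': 46.228524856807844, 'cx': 316.23151875682663, 'cy': 198.934949703647, 'D': array([-0.13115349,  0.        ,  0.        ,  0.        ,  0.        ]), 'rvec': array([ 0.11543426, -2.81629664,  1.2725744 ]), 'tvec': array([0.50595201, 0.10734995, 0.9308272 ])}
{'vertical_fov': 70.33674301661601, 'cx': 322.1247451862423, 'cy': 197.41872785982025, 'D': array([-0.01990918,  0.        ,  0.        ,  0.        ,  0.        ]), 'rvec': array([-2.38420726, -1.6685628 , -0.22415777]), 'tvec': array([-0.64933958, -0.03004801,  0.39187727])}
```

View pics/scene0.png

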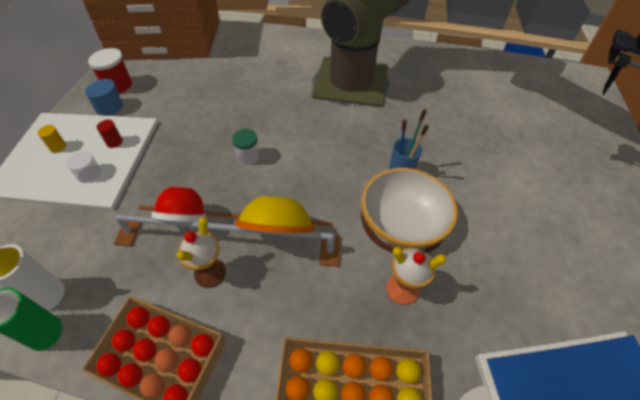

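View pics/side0.png

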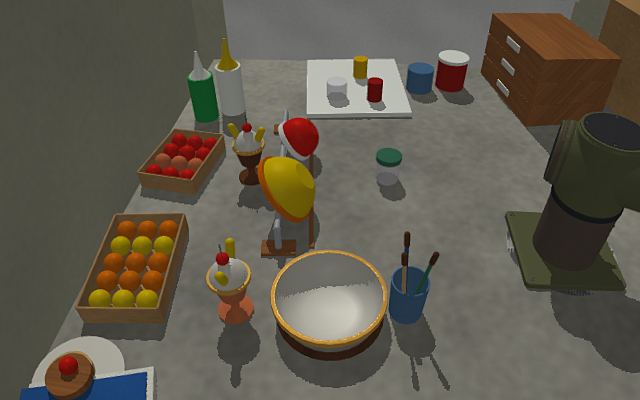

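Scene view: rail bar runs from about (118,217) to (333,236), with red at (180,205), yellow at (277,215), the jar at (246,147), the large cover at (409,208) and the brush pot at (408,155). The side view agrees. Now triangulating.

```bash
cat > h.py <<'E'
import numpy as np, cv2
from scipy.optimize import least_squares
from bench import env, camera, get_calibration
def cam(n):
    c=get_calibration(n); f=200/np.tan(np.radians(c["vertical_fov"]/2))
    K=np.array([[f,0,c["cx"]],[0,f,c["cy"]],[0,0,1]]); R=cv2.Rodrigues(c["rvec"])[0]
    return K,c["D"],R,np.array(c["tvec"]).ravel()
def ray(C,px):
    K,D,R,t=C; p=cv2.undistortPoints(np.float64(px).reshape(-1,1,2),K,D).reshape(-1,2)
    d=np.c_[p,np.ones(len(p))]@R; return -R.T@t, d/np.linalg.norm(d,axis=1)[:,None]
def plane(C,px,z):
    o,d=ray(C,px); return o+d*((z-o[2])/d[:,2])[:,None]
def tri(Cs,pxs):
    A=0;b=0
    rs=[ray(C,p) for C,p in zip(Cs,pxs)]
    for o,d in rs:
        M=np.eye(3)-np.outer(d[0],d[0]); A=A+M; b=b+M@o
    X=np.linalg.solve(A,b); return X,[np.linalg.norm((np.eye(3)-np.outer(d[0],d[0]))@(X-o)) for o,d in rs]
def circ(P):
    r=least_squares(lambda q:np.hypot(P[:,0]-q[0],P[:,1]-q[1])-q[2],[*P[:,:2].mean(0),.08],loss='soft_l1',f_scale=.002)
    return r.x
def mask(im,lo,hi):
    h=cv2.cvtColor(im,cv2.COLOR_BGR2HSV); return cv2.inRange(h,np.array(lo),np.array(hi))
def big(m,roi=None):
    if roi: z=np.zeros_like(m); x0,y0,x1,y1=roi; z[y0:y1,x0:x1]=m[y0:y1,x0:x1]; m=z
    cs=cv2.findContours(m,cv2.RETR_EXTERNAL,cv2.CHAIN_APPROX_NONE)[0]
    return max(cs,key=cv2.contourArea).reshape(-1,2)
E
python3 - <<'E'
from h import *
np.set_printoptions(precision=3,suppress=True)
S,T=cam("scene"),cam("side"); a,b=cv2.imread("pics/scene0.png"),cv2.imread("pics/side0.png")
print("bar ends scene z.065",plane(S,[(118,217),(333,236)],.06))
br=([12,90,60],[24,255,255])
for C,im,roi in((S,a,(350,160,470,262)),(T,b,(262,240,395,355))):
    c=big(mask(im,*br),roi).astype(float); print(len(c), c.min(0),c.max(0))
    for z in(.052,.058): print("large",z,circ(plane(C,c,z)))
for nm,ps,pt in(("pot base/blue",(406,155),(408,297)),("jar cap",(245,139),(389,156)),("sunA cherry",(190,237),(247,128)),("sunB cherry",(419,258),(222,258)),("brush1",(404,124),(407,236)),("brush2",(423,114),(406,236))):
    print(nm,*tri((S,T),(ps,pt)))
print("feet", plane(S,[(210,275),(404,290)],0), plane(T,[(250,177),(236,312)],0))
for nm,lo,hi,roi,roi2 in(("yel",[10,140,120],[35,255,255],(225,185,318,237),(250,145,322,226)),("red",[0,150,100],[8,255,255],(150,180,212,222),(276,110,325,165))):
    for C,im,r in((S,a,roi),(T,b,roi2)):
        c=big(mask(im,lo,hi),r); print(nm,c.min(0),c.max(0), c[c[:,0].argmin()],c[c[:,0].argmax()],c[c[:,1].argmin()],c[c[:,1].argmax()])
o=np.hstack([cv2.resize(a[170:290,100:350],None,fx=3.2,fy=3.2)]);cv2.imwrite("pics/c1.png",o)
cv2.imwrite("pics/c2.png",cv2.resize(b[90:270,220:420],None,fx=3.3,fy=3.3))
E
```

```text
bar ends scene z.065 [[ 0.628 -0.399  0.06 ]
 [ 0.582  0.041  0.06 ]]
328 [360. 168.] [457. 261.]
large 0.052 [0.472 0.183 0.104]
large 0.058 [0.476 0.182 0.104]
308 [270. 250.] [387. 347.]
large 0.052 [0.47  0.178 0.102]
large 0.058 [0.47  0.183 0.101]
pot base/blue [0.332 0.173 0.054] [np.float64(0.0036235558258333384), np.float64(0.0036235558258333315)]
jar cap [ 0.36  -0.209  0.065] [np.float64(0.0030914277161578673), np.float64(0.0030914277161578885)]
sunA cherry [ 0.679 -0.196  0.137] [np.float64(0.0013493518312534963), np.float64(0.0013493518312533287)]
sunB cherry [0.642 0.19  0.141] [np.float64(0.0019202584823772228), np.float64(0.0019202584823770036)]
brush1 [0.35  0.144 0.167] [np.float64(0.002483912783381465), np.float64(0.0024839127833814205)]
brush2 [0.356 0.176 0.201] [np.float64(0.0002852083999768945), np.float64(0.00028520839997688794)]
feet [[ 0.686 -0.188  0.   ]
 [ 0.639  0.195  0.   ]] [[ 0.686 -0.194  0.   ]
 [ 0.636  0.193  0.   ]]
yel [235 196] [299 232] [235 220] [299 227] [260 196] [272 232]
yel [258 156] [313 206] [258 165] [313 187] [268 156] [279 206]
red [153 187] [199 214] [153 209] [199 213] [169 187] [192 214]
red [283 117] [317 152] [283 125] [317 134] [298 117] [298 152]
```

View pics/c1.png

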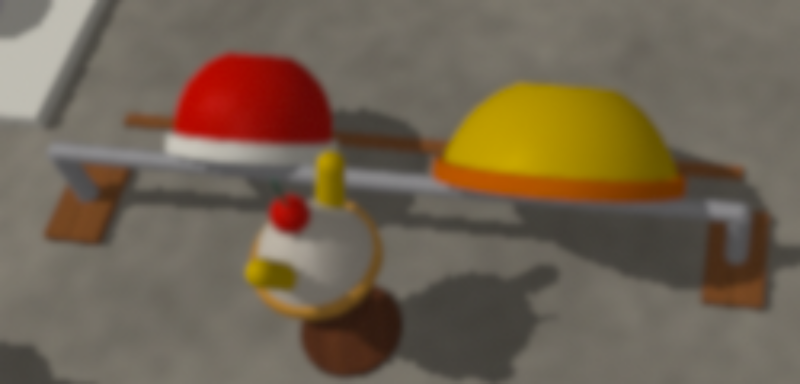

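View pics/c2.png

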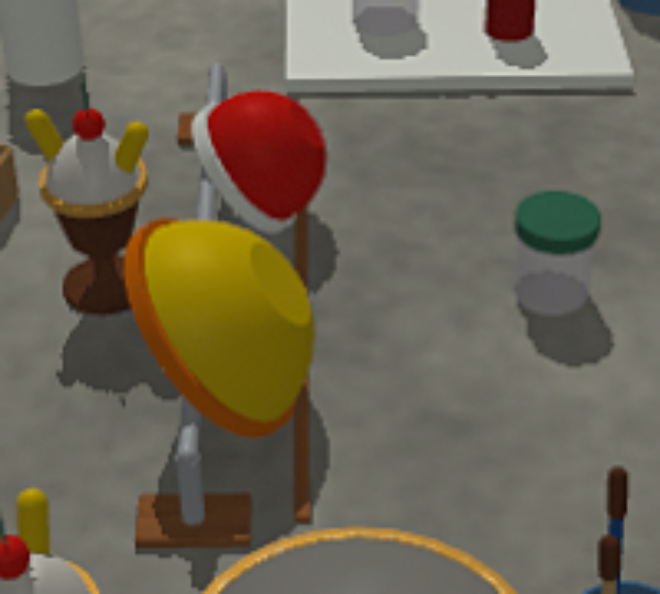

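The crops show the bar ends at scene (116,217) and (334,236), and side (286,111) and (277,222). The sundae stands behind the middle of the rail. The medium rim spans scene (235,222) to (314,229), and the small rim (151.5,215) to (205,217).

```bash
python3 - <<'E'
from h import *
np.set_printoptions(precision=3,suppress=True)
S,T=cam("scene"),cam("side")
e1,_=tri((S,T),((116,217),(286,111))); e2,_=tri((S,T),((334,236),(277,222))); print("bar",e1,e2)
y=(e2-e1)[:2]; y/=np.linalg.norm(y); x=np.array([y[1],-y[0]]); m=((e1+e2)/2)[:2]; print("mid",m,"yaw",np.arctan2(x[1],x[0]))
L=lambda P:np.c_[(P[:,:2]-m)@x,(P[:,:2]-m)@y,P[:,2]]
print("med rim",L(plane(S,[(235,222),(314,229),(274.5,228)],.062)))
print("small rim",L(plane(S,[(151.5,215),(205,217)],.043)))
# raised edges: scene lower rim outline centre, side leftmost rim
print("med top",L(plane(S,[(277,230)],.123)), "side med top", L(plane(T,[(259,168)],.115)))
for n,p in(("sunA",(.684,-.193)),("jar",(.36,-.209))): print(n,L(np.array([[*p,0]])))
w=lambda a,b:m+a*x+b*y
for a,b in((.07,.1),(.04,-.1)): print(a,b,w(a,b))
E
```

```text
bar [ 0.625 -0.408  0.056] [0.584 0.04  0.075]
mid [ 0.605 -0.184] yaw 0.0921925489897984
med rim [[-0.011  0.03   0.062]
 [-0.013  0.188  0.062]
 [-0.006  0.111  0.062]]
small rim [[-0.02  -0.157  0.043]
 [-0.028 -0.042  0.043]]
med top [[0.035 0.127 0.123]] side med top [[0.037 0.098 0.115]]
sunA [[ 0.078 -0.016  0.   ]]
jar [[-0.246 -0.002  0.   ]]
0.07 0.1 [ 0.665 -0.078]
0.04 -0.1 [ 0.654 -0.28 ]
```

Emit:
carry_out:
  gripper: [255,255,255,255,255,255,255]
  xyz:
    - [0,0,-0.2]
    - [0,0,-0.2]
    - [0,0,0]
    - [0,0,0]
    - [0,0,0]
    - [0,0,0]
    - [0,0,0]
  yaw: [0.089,0.089,0.089,0.089,0.089,0.089,0]

```text
clock: 0.98
ee_pos: [0.2227, 0.6103, 0.255]
tool_rot: [-3.141, 0.001, 1.676]
force: [-1.1, -0.5, 0.3]
opening: 0.0307
finger_force: 0.0
```

Emit:
carry_out:
  gripper: [255,255,255,255,255,255,255,255]
  xyz:
    - [-0.6,0.31,0]
    - [-0.6,0.31,0]
    - [-0.6,0.31,0]
    - [-0.6,0.31,0]
    - [-0.6,0.31,0]
    - [-0.6,0.31,0]
    - [-0.6,0.31,0]
    - [-0.6,0.31,0]
  yaw: [0,0,0,0,0,0,0,0]

```text
clock: 1.98
ee_pos: [0.4452, 0.27, 0.2555]
tool_rot: [3.142, -0.0, 1.677]
force: [0.6, -0.3, 0.1]
opening: -0.0
finger_force: 0.0
```

Emit:
carry_out:
  gripper: [255,255,255,255,255,255,255,255]
  xyz:
    - [-0.6,0.31,0]
    - [-0.6,0.31,0]
    - [-0.6,0.31,0]
    - [-0.6,0.31,0]
    - [-0.6,0.31,0]
    - [-0.6,0.31,0]
    - [-0.6,0.31,0]
    - [-0.6,0.31,0]
  yaw: [0,0,0,0,0,0,0,0]

```text
clock: 2.98
ee_pos: [0.6672, -0.069, 0.2554]
tool_rot: [-3.141, -0.0, 1.677]
force: [-0.3, 0.7, 0.4]
opening: 0.0003
finger_force: 0.0
```

Emit:
carry_out:
  gripper: [255,255,255,255,255,255,255,255]
  xyz:
    - [0,0,0.62]
    - [0,0,0.62]
    - [0,0,0.62]
    - [0,0,0]
    - [0,-0.15,0]
    - [0,-0.15,0]
    - [0,-0.08,0]
    - [0,-0.08,0]
  yaw: [0,0,0,0,0,0,0,0]

```text
clock: 3.98
ee_pos: [0.6327, -0.0712, 0.1179]
tool_rot: [3.139, 0.001, 1.673]
force: [0.0, 0.5, 0.3]
opening: 0.0005
finger_force: 0.4
```

Emit:
carry_out:
  gripper: [255,255,255,255,255,255,255,255]
  xyz:
    - [0,-0.08,0]
    - [0,-0.08,0]
    - [0,-0.08,0]
    - [0,-0.08,0]
    - [0,-0.08,0]
    - [0,-0.08,0]
    - [0,-0.08,0]
    - [0,0,0]
  yaw: [0,0,0,0,0,0,0,0]

```text
clock: 4.97
ee_pos: [0.59, -0.0753, 0.1162]
tool_rot: [-3.142, -0.0, 1.673]
force: [-0.4, -0.2, 0.0]
opening: 0.0003
finger_force: 0.0
```

```bash
python3 - <<'E'
from h import *
cv2.imwrite("pics/s2.png",camera("side"))
print(env.state()["ee_pos"],env.state()["force"])
E
```

```text
[ 0.59030609 -0.0753636   0.11620138] [-0.51146372  0.68009489 -0.49303491]
```

View pics/s2.png

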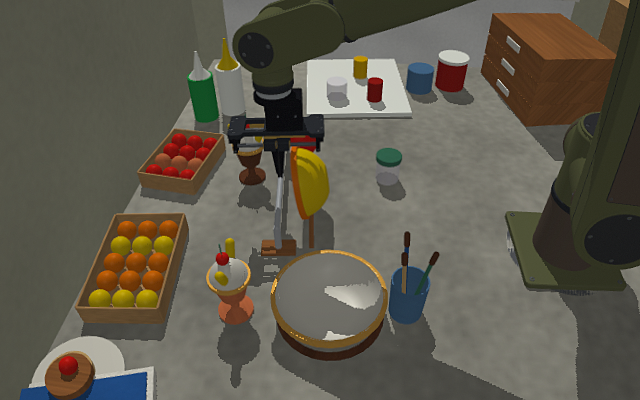

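The cover is nearly vertical on its rim (rim at side px 292–300, 150–215), close to balance. I'll keep pushing slowly.

Emit:
carry_out:
  gripper: [255,255,255,255,255,255,255,255]
  xyz:
    - [0,-0.08,0]
    - [0,-0.08,0]
    - [0,-0.08,0]
    - [0,0,0]
    - [0,0,0]
    - [0,0,0]
    - [0,0,-0.4]
    - [0,0.4,-0.7]
  yaw: [0,0,0,0,0,0,0,0]

```text
clock: 6.02
ee_pos: [0.5997, -0.0737, 0.196]
tool_rot: [-3.134, -0.002, 1.673]
force: [1.9, -1.0, 1.2]
opening: 0.0003
finger_force: 0.0
```

```bash
python3 - <<'E'
from h import *
cv2.imwrite("pics/s3.png",camera("side"))
print(env.state()["ee_pos"],env.state()["force"])
E
```

```text
[ 0.60819418 -0.07438533  0.2076392 ] [2.07358714 0.11151138 6.72458719]
```

View pics/s3.png

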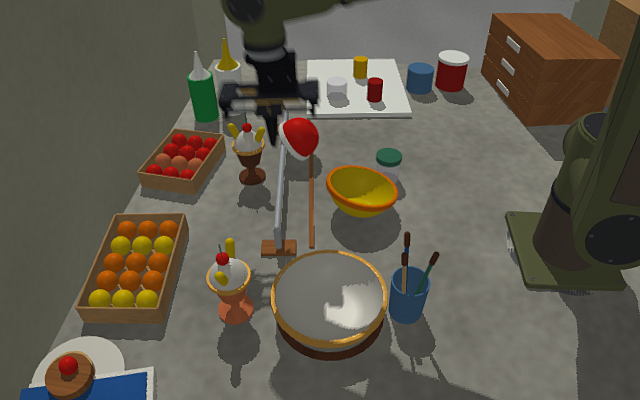

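The medium cover now lies hollow side up at side (362,190), and the jar is untouched. Next is the small one.

Emit:
carry_out:
  gripper: [255,255,255,255,255,255]
  xyz:
    - [0,0,-0.3]
    - [-0.71,0.08,0]
    - [-0.71,0.08,0]
    - [-0.71,0.08,0]
    - [-0.71,0.08,0]
    - [0,0,0]
  yaw: [0,0,0,0,0,0]

```text
clock: 6.82
ee_pos: [0.6481, -0.2871, 0.2204]
tool_rot: [-3.141, 0.0, 1.669]
force: [-0.0, 0.3, 0.1]
opening: 0.0003
finger_force: 0.0
```

```bash
python3 - <<'E'
from h import *
np.set_printoptions(precision=3,suppress=True)
p=env.state()["ee_pos"]; m=np.array([.605,-.183]);x=np.array([.9952,.098]);y=np.array([-.098,.9952])
print(p,(p[:2]-m)@x,(p[:2]-m)@y)
E
```

```text
[ 0.648 -0.287  0.22 ] 0.03270746746120815 -0.10781121396769335
```

Emit:
carry_out:
  gripper: [255,255,255,255,255,255,255,255]
  xyz:
    - [0.05,0.1,0.4]
    - [0,0,0.69]
    - [0,0,0.69]
    - [0,0,0]
    - [0,-0.06,0]
    - [0,-0.06,0]
    - [0,-0.06,0]
    - [0,-0.06,0]
  yaw: [0,0,0,0,0,0,0,0]

```text
clock: 7.82
ee_pos: [0.6374, -0.2812, 0.0891]
tool_rot: [3.14, 0.001, 1.673]
force: [0.1, 0.2, 0.4]
opening: 0.0005
finger_force: 0.0
```

Emit:
carry_out:
  gripper: [255,255,255,255,255,255,255,255]
  xyz:
    - [0,-0.06,0]
    - [0,-0.06,0]
    - [0,-0.06,0]
    - [0,-0.06,0]
    - [0,-0.06,0]
    - [0,-0.06,0]
    - [0,0,0]
    - [0,0,0]
  yaw: [0,0,0,0,0,0,0,0]

```text
clock: 8.82
ee_pos: [0.6192, -0.2858, 0.0975]
tool_rot: [3.12, 0.009, 1.673]
force: [12.2, 1.9, 18.6]
opening: 0.0004
finger_force: 10.6
```

```bash
python3 - <<'E'
from h import *
im=camera("side"); cv2.imwrite("pics/s4.png",im)
print(env.state()["ee_pos"],env.state()["force"])
c=big(mask(im,[0,150,100],[8,255,255]),(270,100,385,220)); print(c.min(0),c.max(0))
E
```

```text
[ 0.619178   -0.28575008  0.09749332] [11.50841023  2.38357938 18.33406435]
[289 116] [321 155]
```

```bash
python3 - <<'E'
import cv2
a=cv2.imread("pics/s4.png"); cv2.imwrite("pics/s4c.png",cv2.resize(a[60:200,210:370],None,fx=4,fy=4))
E
```

```text
(no output)
```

View pics/s4c.png

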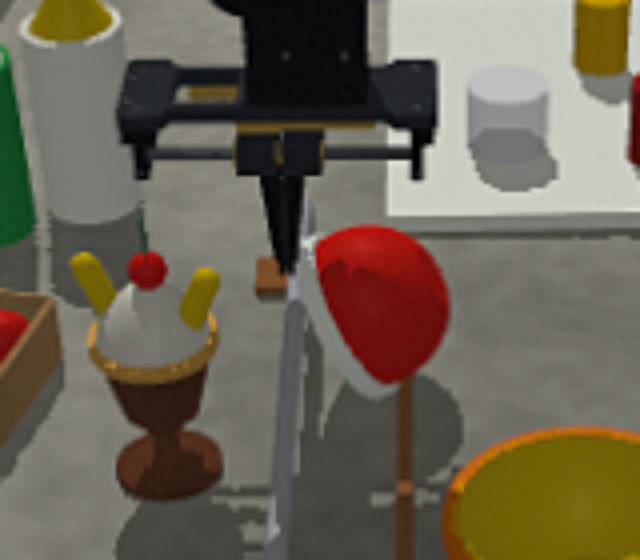

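The small cover has tilted to about 59°, and the fingertip is still behind its edge. The upward force is friction. I'll push a little further.

Emit:
carry_out:
  gripper: [255,255,255,255,255]
  xyz:
    - [0,-0.06,0.03]
    - [0,-0.06,0.03]
    - [0,-0.06,0]
    - [0,-0.06,0]
    - [0,0,0]
  yaw: [0,0,0,0,0]

```text
clock: 9.5
ee_pos: [0.6093, -0.2903, 0.103]
tool_rot: [3.101, 0.019, 1.672]
force: [19.9, 4.9, 38.2]
opening: 0.0006
finger_force: 20.4
```

```bash
python3 - <<'E'
from h import *
im=camera("side"); cv2.imwrite("pics/s5.png",im)
print(env.state()["ee_pos"],env.state()["force"])
c=big(mask(im,[0,150,100],[8,255,255]),(270,100,385,220)); print(c.min(0),c.max(0))
E
```

```text
[ 0.60936964 -0.29025539  0.10293026] [18.46670241  4.35432827 38.1831658 ]
[293 115] [323 154]
```

Force is rising along the line to the pivot, so the tip is on the corner of the edge. I'll back off, go lower and retry.

Emit:
carry_out:
  gripper: [255,255,255,255,255,255,255]
  xyz:
    - [0,0.1,0]
    - [0,0.15,0]
    - [0,0.25,0]
    - [0,0.25,0]
    - [0,0.05,0.0]
    - [0,0,0]
    - [0,0,0]
  yaw: [0,0,0,0,0,0,0]

```text
clock: 10.42
ee_pos: [0.6513, -0.2794, 0.0827]
tool_rot: [-3.141, -0.0, 1.673]
force: [0.6, 1.1, -0.4]
opening: 0.0002
finger_force: 0.0
```

```bash
python3 - <<'E'
from h import *
im=camera("side"); cv2.imwrite("pics/s6.png",cv2.resize(im[60:200,210:370],None,fx=4,fy=4))
p=env.state()["ee_pos"]; m=np.array([.605,-.183]);print(p,(p[:2]-m)@[.9952,.098],(p[:2]-m)@[-.098,.9952],env.state()["force"])
c=big(mask(im,[0,150,100],[8,255,255]),(270,100,385,220)); print(c.min(0),c.max(0))
E
```

```text
[ 0.65140952 -0.27944257  0.08287295] 0.03673538085913084 -0.1005277822504579 [ 0.69010807  0.06731729 -0.74347521]
[283 117] [318 155]
```

View pics/s6.png

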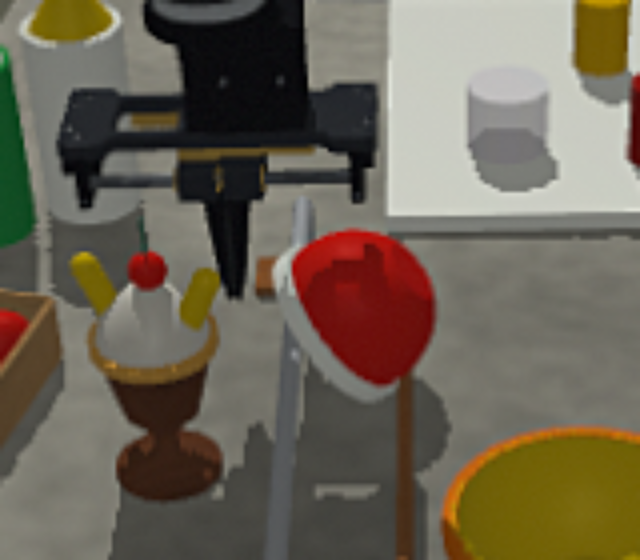

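The cover is back at 52° on the rail. This time the tool starts lower and follows the rising arc of the edge.

Emit:
carry_out:
  gripper: [255,255,255,255,255,255,255,255]
  xyz:
    - [0,0,0.04]
    - [0,-0.1,0]
    - [0,-0.1,0]
    - [0,-0.05,-0.03]
    - [0,-0.05,-0.04]
    - [0,-0.05,-0.04]
    - [0,-0.05,-0.04]
    - [0,-0.05,-0.03]
  yaw: [0,0,0,0,0,0,0,0]

```text
clock: 11.48
ee_pos: [0.6185, -0.2828, 0.0941]
tool_rot: [3.141, 0.0, 1.673]
force: [-0.3, -0.9, 0.2]
opening: 0.0007
finger_force: 0.1
```

Emit:
carry_out:
  gripper: [255,255,255,255,255,255,255]
  xyz:
    - [0,-0.05,-0.03]
    - [0,-0.05,-0.03]
    - [0,-0.05,-0.03]
    - [0,-0.05,-0.02]
    - [0,0,0]
    - [0,0,0]
    - [0,0,0]
  yaw: [0,0,0,0,0,0,0]

```text
clock: 12.35
ee_pos: [0.6037, -0.2843, 0.1018]
tool_rot: [-3.141, -0.0, 1.673]
force: [-0.3, 0.9, 0.2]
opening: 0.0003
finger_force: 0.0
```

```bash
python3 - <<'E'
from h import *
im=camera("side"); cv2.imwrite("pics/s7.png",im)
p=env.state()["ee_pos"]; m=np.array([.605,-.183]);print(p,(p[:2]-m)@[.9952,.098],(p[:2]-m)@[-.098,.9952],env.state()["force"])
c=big(mask(im,[0,150,100],[8,255,255]),(270,100,420,220)); print(c.min(0),c.max(0))
E
```

```text
[ 0.60372573 -0.28429174  0.10177109] -0.011194742488093504 -0.10068066118649942 [ 0.4348872   0.42637282 -0.08672105]
[341 126] [370 157]
```

The small cover tipped over: red is now at side (341–370, 126–157). I'll raise the arm and measure both rims.

Emit:
carry_out:
  gripper: [255,255,255]
  xyz:
    - [0,0,-0.8]
    - [0,0,-0.8]
    - [0,0,-0.5]
  yaw: [0,0,0]

```text
clock: 12.78
ee_pos: [0.6046, -0.2847, 0.2636]
tool_rot: [3.138, 0.003, 1.674]
force: [-0.1, 0.2, -0.9]
opening: 0.0005
finger_force: 0.0
```

```bash
python3 - <<'E'
from h import *
np.set_printoptions(precision=3,suppress=True)
for n,roi in(("scene",(200,110,340,215)),("side",(318,140,408,225))):
    im=camera(n); cv2.imwrite(f"pics/{n}8.png",im); C=cam(n)
    c=big(mask(im,[8,140,80],[35,255,255]),roi).astype(float); print(n,c.min(0),c.max(0))
    h=cv2.convexHull(c.astype(np.int32)).reshape(-1,2).astype(float)
    m=mask(im,[8,190,120],[18,255,255]); c2=big(m,roi); print("orange",circ(plane(C,c2.astype(float),.058)), c2.min(0),c2.max(0))
a,b=cv2.imread("pics/scene8.png"),cv2.imread("pics/side8.png")
cv2.imwrite("pics/c8.png",np.vstack([cv2.resize(a[100:230,130:350],None,fx=2.5,fy=2.5),cv2.resize(b[95:225,280:500],None,fx=2.5,fy=2.5)])[:600])
E
```

```text
scene [251. 144.] [320. 199.]
orange [ 0.43  -0.092  0.076] [252 145] [320 197]
side [320. 166.] [393. 221.]
orange [ 0.43  -0.099  0.075] [322 167] [392 213]
```

View pics/c8.png

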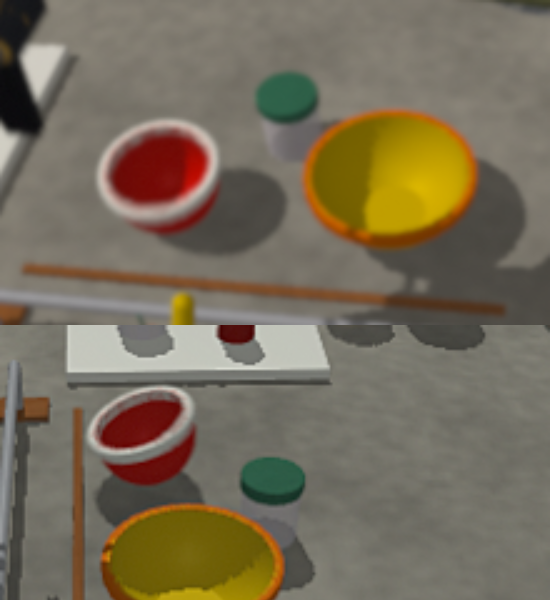

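The small cover is hollow side up, still rocking, at scene crop (160,175). The medium is level at crop (390,178), and the jar is clear of both. Now turning the tool for the rim grasp.

Emit:
carry_out:
  gripper: [148,148,148,148,148,148,148,148]
  xyz:
    - [0,0,0]
    - [0,0,0]
    - [0,0,0]
    - [0,0,0]
    - [0,0,0]
    - [0,0,0]
    - [0,0,0]
    - [0,0,0]
  yaw: [-0.0877,-0.0877,-0.0877,-0.0877,-0.0877,-0.0877,-0.0877,-0.0877]

```text
clock: 13.88
ee_pos: [0.6031, -0.284, 0.2571]
tool_rot: [3.14, -0.003, -3.134]
force: [0.7, -0.2, -0.1]
opening: 0.0399
finger_force: 0.0
```

Emit:
carry_out:
  gripper: [148,148,148,148,148,148,148]
  xyz:
    - [0.385,0.582,0]
    - [0.385,0.582,0]
    - [0.385,0.582,0]
    - [0.385,0.582,0]
    - [0.385,0.582,0]
    - [0.385,0.582,0]
    - [0,0,0]
  yaw: [0,0,0,0,0,0,0]

```text
clock: 14.75
ee_pos: [0.4284, -0.0206, 0.2579]
tool_rot: [3.141, -0.001, -3.137]
force: [0.1, -1.2, 1.2]
opening: 0.0404
finger_force: 0.0
```

```bash
cat > look.py <<'E'
from h import *
np.set_printoptions(precision=3,suppress=True)
def ell(n,lo,hi,roi=None,im=None):
    C=cam(n); im=camera(n) if im is None else im
    return C,im,big(mask(im,lo,hi),roi)
E
python3 - <<'E'
from look import *
C,im,c=ell("wrist",[8,190,100],[18,255,255]); cv2.imwrite("pics/w1.png",im)
print(env.state()["ee_pos"],c.min(0),c.max(0))
print(circ(plane(C,c.astype(float),.058)),circ(plane(C,c.astype(float),.062)))
roi=(318,140,408,225)
C,im,c=ell("side",[8,190,120],[18,255,255],roi); print("side",circ(plane(C,c.astype(float),.062)))
C,im,c=ell("scene",[8,190,120],[18,255,255],(200,110,340,215)); print("scene",circ(plane(C,c.astype(float),.062)))
E
```

```text
[ 0.429 -0.022  0.258] [272 237] [273 238]
[ 0.51  -0.088  0.001] [ 0.508 -0.087  0.001]
side [ 0.43  -0.094  0.076]
scene [ 0.434 -0.09   0.076]
```

View pics/w1.png

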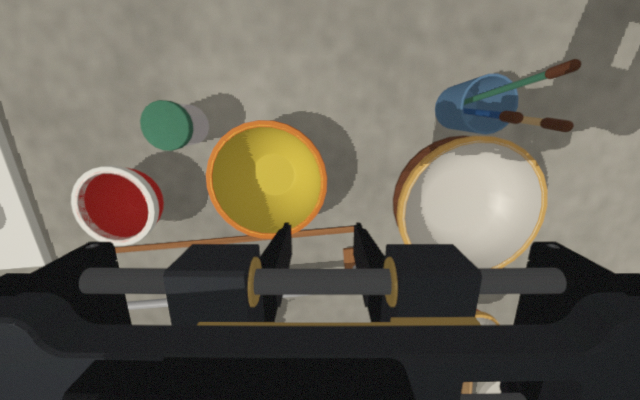

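The wrist view shows all three: medium rim at x 207–327, y 120–238; large at x 396–548; small at x 70–164, y 166–247. The jar at (170,125) and the pot at (475,105) are clear of them.

```bash
cat >> look.py <<'E'
Y=([8,120,70],[35,255,255])
def rim(n,lo,hi,roi,zs,im=None,hull=True):
    C,im,c=ell(n,lo,hi,roi,im)
    if hull: c=cv2.convexHull(c).reshape(-1,2)
    c=c.astype(float)
    for z in zs: print(n,c.min(0),c.max(0),z,circ(plane(C,c,z)))
E
python3 - <<'E'
from look import *
im=cv2.imread("pics/w1.png")
rim("wrist",*Y,(195,110,340,222),(.056,.062),im)
rim("wrist",[10,80,60],[28,255,255],(394,130,560,262),(.052,.058),im)
rim("wrist",[0,0,150],[180,70,255],(65,160,170,242),(.060,.066),im)
rim("scene",[0,0,150],[180,70,255],(150,130,225,200),(.060,.066))
rim("side",[0,0,120],[180,70,255],(310,118,362,165),(.060,.066))
rim("scene",*Y,(200,110,340,215),(.056,.062))
rim("side",*Y,(318,140,408,225),(.056,.062))
a=cv2.imread("pics/w1.png")
E
```

```text
wrist [206. 120.] [326. 221.] 0.056 [ 0.434 -0.096  0.079]
wrist [206. 120.] [326. 221.] 0.062 [ 0.433 -0.094  0.078]
wrist [394. 136.] [547. 261.] 0.052 [0.475 0.176 0.107]
wrist [394. 136.] [547. 261.] 0.058 [0.473 0.173 0.105]
wrist [ 65. 166.] [165. 241.] 0.06 [ 0.487 -0.307  0.073]
wrist [ 65. 166.] [165. 241.] 0.066 [ 0.485 -0.302  0.072]
scene [170. 147.] [217. 182.] 0.06 [ 0.459 -0.299  0.055]
scene [170. 147.] [217. 182.] 0.066 [ 0.464 -0.296  0.054]
side [322. 120.] [361. 148.] 0.06 [ 0.464 -0.309  0.063]
side [322. 120.] [361. 148.] 0.066 [ 0.464 -0.3    0.063]
scene [251. 144.] [321. 199.] 0.056 [ 0.43  -0.091  0.081]
scene [251. 144.] [321. 199.] 0.062 [ 0.435 -0.09   0.08 ]
side [320. 166.] [393. 221.] 0.056 [ 0.43  -0.096  0.083]
side [320. 166.] [393. 221.] 0.062 [ 0.43  -0.089  0.082]
```

Emit:
carry_out:
  gripper: [148,148,148,148,148,255,255,255]
  xyz:
    - [-0.055,0.04,0.67]
    - [0,0,0.67]
    - [0,0,0.67]
    - [0,0,0.67]
    - [0,0,0]
    - [0,0,0]
    - [0,0,0]
    - [0,0,0]
  yaw: [0,0,0,0,0,0,0,0]

```text
clock: 16.1
ee_pos: [0.4358, -0.0199, 0.0605]
tool_rot: [-3.141, 0.004, -3.14]
force: [0.2, -0.6, -0.4]
opening: 0.0153
finger_force: 0.0
```

Emit:
carry_out:
  gripper: [255,255,255,255,255,255]
  xyz:
    - [0,0,0]
    - [0,0,-0.2]
    - [0,0,-0.5]
    - [0,0,-0.5]
    - [0,0,-0.3]
    - [0,0,0]
  yaw: [0,0,0,0,0,0]

```text
clock: 16.85
ee_pos: [0.4354, -0.0197, 0.1734]
tool_rot: [-3.141, 0.004, -3.14]
force: [0.6, -0.1, -0.8]
opening: 0.0104
finger_force: 29.4
```

```bash
python3 - <<'E'
from look import *
s=env.state(); print(s["ee_pos"],s["opening"],s["finger_force"])
from scipy.optimize import least_squares
for n,roi in(("scene",(200,80,350,200)),("side",(300,110,420,225))):
    C,im,c=ell(n,*Y,roi); cv2.imwrite(f"pics/{n}9.png",im); print(n,c.min(0),c.max(0))
    for z in(.16,.175,.19): print(z,circ(plane(C,cv2.convexHull(c).reshape(-1,2).astype(float),z)))
E
```

```text
[ 0.435 -0.02   0.173] 0.010447000911214338 29.377744507539774
scene [245 110] [320 165]
0.16 [ 0.429 -0.09   0.08 ]
0.175 [ 0.444 -0.085  0.078]
0.19 [ 0.459 -0.081  0.075]
side [323 134] [400 182]
0.16 [ 0.426 -0.085  0.083]
0.175 [ 0.426 -0.064  0.08 ]
0.19 [ 0.426 -0.043  0.078]
```

The cover is held (opening 10.4 mm, 29 N) and lifted, with about 10° of droop on the far side. I'll refine the large cover's centre from the stored wrist picture.

```bash
python3 - <<'E'
from look import *
K,D,R,t=cam("wrist"); ee=env.state()["ee_pos"]; o=-R.T@t+np.array([.4287,-.0215,.258])-ee; C=(K,D,R,-R@o)
im=cv2.imread("pics/w1.png")
# inner white->brass boundary and brass: bright brass only
h=cv2.cvtColor(im,cv2.COLOR_BGR2HSV)
m=cv2.inRange(h,np.array([12,90,130]),np.array([28,255,255])); m[:,:390]=0; m[:128]=0; m[262:]=0
p=np.argwhere(m)[:,::-1].astype(float)
for z in(.052,.058): print(len(p),circ(plane(C,p,z)))
S,T=cam("scene"),cam("side")
for n,roi in(("scene",(350,160,470,262)),("side",(262,240,395,355))):
    CC=cam(n); i=cv2.imread(f"pics/{n}9.png"); m=mask(i,[12,110,120],[26,255,255]); z=np.zeros_like(m); x0,y0,x1,y1=roi; z[y0:y1,x0:x1]=m[y0:y1,x0:x1]
    q=np.argwhere(z)[:,::-1].astype(float); print(n,len(q),circ(plane(CC,q,.055)))
E
```

```text
2025 [0.475 0.183 0.098]
2025 [0.473 0.18  0.096]
scene 1156 [0.473 0.184 0.098]
side 1256 [0.471 0.175 0.099]
```

Emit:
carry_out:
  gripper: [255,255,255,255,255,255,255]
  xyz:
    - [-0.106,0.735,0]
    - [-0.106,0.735,0]
    - [-0.106,0.735,0]
    - [-0.106,0.735,0]
    - [-0.106,0.735,0]
    - [0,0,0]
    - [0,0,0]
  yaw: [0,0,0,0,0,0,0]

```text
clock: 17.82
ee_pos: [0.4725, 0.2556, 0.169]
tool_rot: [-3.14, -0.003, -3.14]
force: [-0.1, -0.4, -1.1]
opening: 0.0105
finger_force: 29.8
```

Emit:
carry_out:
  gripper: [255,255,255,255,255,255,255]
  xyz:
    - [0,0,0.35]
    - [0,0,0.35]
    - [0,0,0.3]
    - [0,0,0.07]
    - [0,0,0.07]
    - [0,0,0]
    - [0,0,0]
  yaw: [0,0,0,0,0,0,0]

```text
clock: 18.7
ee_pos: [0.4742, 0.2562, 0.0863]
tool_rot: [3.141, 0.001, -3.14]
force: [0.5, -0.2, -1.9]
opening: 0.0102
finger_force: 29.8
```

Slow lowering until contact.

Emit:
carry_out:
  gripper: [255,255,255,255,255]
  xyz:
    - [0,0,0.05]
    - [0,0,0.05]
    - [0,0,0.05]
    - [0,0,0]
    - [0,0,0]
  yaw: [0,0,0,0,0]

```text
clock: 19.32
ee_pos: [0.4739, 0.2562, 0.0745]
tool_rot: [3.141, 0.001, -3.14]
force: [-0.8, 1.0, 1.7]
opening: 0.0107
finger_force: 31.3
```

Emit:
carry_out:
  gripper: [255,255,255,255]
  xyz:
    - [0,0,0.05]
    - [0,0,0.05]
    - [0,0,0]
    - [0,0,0]
  yaw: [0,0,0,0]

```text
clock: 19.82
ee_pos: [0.4748, 0.2566, 0.0677]
tool_rot: [3.14, 0.003, -3.14]
force: [0.7, 3.3, 5.2]
opening: 0.0109
finger_force: 33.6
```

Emit:
carry_out:
  gripper: [212,212,212,200,200,200,200,148]
  xyz:
    - [0,0,0]
    - [0,0,0]
    - [0,0,-0.05]
    - [0,0,-0.1]
    - [0,0,-0.2]
    - [0,0,-0.5]
    - [0,0,-0.7]
    - [0,0,-0.7]
  yaw: [0,0,0,0,0,0,0,0]

```text
clock: 20.82
ee_pos: [0.4735, 0.256, 0.2382]
tool_rot: [3.141, 0.001, -3.14]
force: [-0.2, 0.5, 0.7]
opening: 0.0262
finger_force: 0.0
```

Emit:
carry_out:
  gripper: [148,148,148,148,148]
  xyz:
    - [0,-0.75,0]
    - [0,-0.75,0]
    - [0,-0.75,0]
    - [0,-0.75,0]
    - [0,0,0]
  yaw: [0,0,0,0,0]

```text
clock: 21.45
ee_pos: [0.474, 0.0281, 0.2368]
tool_rot: [-3.141, 0.002, 3.137]
force: [0.1, 0.7, 0.3]
opening: 0.0401
finger_force: 0.0
```

```bash
python3 - <<'E'
from look import *
s=env.state(); print(s["clock"],s["ee_pos"],s["opening"],s["force"])
for n in("scene","side","wrist"):
    C=cam(n); im=camera(n); cv2.imwrite(f"pics/{n}10.png",im)
    m=mask(im,[4,200,110],[16,255,255])
    n_,lab,st,ce=cv2.connectedComponentsWithStats(m)
    print(n,[(i,st[i][:5].tolist()) for i in range(1,n_) if st[i][4]>80])
E
```

```text
21.45 [0.474 0.028 0.237] 0.04013555753297799 [0.125 0.705 0.288]
scene [(8, [375, 178, 74, 55, 383]), (36, [289, 348, 23, 25, 444]), (43, [342, 354, 24, 24, 452]), (44, [369, 356, 24, 25, 461]), (59, [285, 376, 24, 24, 473]), (60, [341, 382, 24, 18, 368]), (63, [369, 385, 24, 15, 304])]
side [(30, [117, 221, 19, 16, 213]), (31, [138, 220, 19, 18, 219]), (32, [159, 220, 19, 16, 219]), (35, [97, 253, 27, 36, 530]), (36, [119, 253, 27, 37, 548]), (37, [142, 253, 26, 37, 549]), (40, [287, 257, 91, 78, 946])]
wrist []
```

```bash
python3 - <<'E'
from look import *
for n,roi in(("scene",(370,170,455,236)),("side",(280,250,382,338))):
    C=cam(n); im=cv2.imread(f"pics/{n}10.png")
    m=mask(im,[4,200,110],[16,255,255]); z=np.zeros_like(m); x0,y0,x1,y1=roi; z[y0:y1,x0:x1]=m[y0:y1,x0:x1]
    c=cv2.convexHull(np.argwhere(z)[:,::-1].astype(np.int32)).reshape(-1,2).astype(float)
    for zz in(.058,.067,.076): print(n,"medium",zz,circ(plane(C,c,zz)))
    # brass of large
    r2=(350,160,470,262) if n=="scene" else (262,240,395,355)
    m=mask(im,[17,110,120],[26,255,255]); z=np.zeros_like(m); x0,y0,x1,y1=r2; z[y0:y1,x0:x1]=m[y0:y1,x0:x1]
    c=cv2.convexHull(np.argwhere(z)[:,::-1].astype(np.int32)).reshape(-1,2).astype(float)
    print(n,"large",circ(plane(C,c,.056)))
E
```

```text
scene medium 0.058 [0.461 0.187 0.078]
scene medium 0.067 [0.468 0.185 0.077]
scene medium 0.076 [0.475 0.184 0.076]
scene large [0.472 0.184 0.102]
side medium 0.058 [0.465 0.179 0.08 ]
side medium 0.067 [0.464 0.186 0.079]
side medium 0.076 [0.464 0.193 0.078]
side large [0.47  0.178 0.1  ]
```

The medium is nested: the two views agree on (0.466, 0.186) at z≈0.066, level, about 6 mm off the large axis. Now the small one.

Emit:
carry_out:
  gripper: [148,148,148,148,148,148,148]
  xyz:
    - [0.03,-0.74,0]
    - [0.03,-0.74,0]
    - [0.03,-0.74,0]
    - [0.03,-0.74,0]
    - [0.01,-0.74,0]
    - [0,0,0]
    - [0,0,0]
  yaw: [0,0,0,0,0,0,0]

```text
clock: 22.48
ee_pos: [0.4651, -0.245, 0.2353]
tool_rot: [3.141, -0.0, -3.139]
force: [-0.5, -0.0, 0.3]
opening: 0.0398
finger_force: 0.0
```

```bash
python3 - <<'E'
from look import *
s=env.state(); print(s["clock"],s["ee_pos"],s["opening"])
C=cam("wrist"); im=camera("wrist"); cv2.imwrite("pics/w11.png",im)
r=mask(im,[0,150,60],[8,255,255])|mask(im,[172,150,60],[180,255,255]); c=big(r,(150,40,500,236)); print("red px",c.min(0),c.max(0))
print("inner rim",[circ(plane(C,cv2.convexHull(c).reshape(-1,2).astype(float),z)) for z in(.06,.066)])
k=cv2.dilate(cv2.drawContours(np.zeros(im.shape[:2],np.uint8),[cv2.convexHull(c)],-1,255,-1),np.ones((45,45),np.uint8))
w=mask(im,[0,0,140],[180,60,255])&k
n_,lab,st,_=cv2.connectedComponentsWithStats(w); i=1+st[1:,4].argmax(); print(st[i])
c=cv2.convexHull(np.argwhere(lab==i)[:,::-1].astype(np.int32)).reshape(-1,2).astype(float)
for z in(.06,.066): print("outer",z,circ(plane(C,c,z)))
rim("scene",[0,0,150],[180,70,255],(160,140,225,200),(.060,.066))
a=camera("side"); cv2.imwrite("pics/side11.png",a)
E
```

```text
22.475 [ 0.465 -0.245  0.235] 0.03984749380088008
red px [242 148] [316 218]
inner rim [array([ 0.466, -0.296,  0.044]), array([ 0.465, -0.295,  0.044])]
[ 220  126  119  107 5116]
outer 0.06 [ 0.47  -0.298  0.08 ]
outer 0.066 [ 0.468 -0.297  0.079]
scene [169. 148.] [217. 184.] 0.06 [ 0.461 -0.299  0.055]
scene [169. 148.] [217. 184.] 0.066 [ 0.466 -0.296  0.055]
```

Emit:
carry_out:
  gripper: [148,148,148,148,148,255,255,255]
  xyz:
    - [0,0,0.58]
    - [0,0,0.58]
    - [0,0,0.58]
    - [0,0,0.58]
    - [0,0,0]
    - [0,0,0]
    - [0,0,0]
    - [0,0,0]
  yaw: [0,0,0,0,0,0,0,0]

```text
clock: 23.62
ee_pos: [0.4656, -0.2471, 0.0634]
tool_rot: [-3.14, 0.003, -3.14]
force: [-0.1, -0.4, 0.6]
opening: 0.0151
finger_force: 0.0
```

Emit:
carry_out:
  gripper: [255,255,255,255,255,255,255]
  xyz:
    - [0,0,0]
    - [0,0,0]
    - [0,0,-0.3]
    - [0,0,-0.5]
    - [0,0,-0.5]
    - [0,0,-0.3]
    - [0,0,0]
  yaw: [0,0,0,0,0,0,0]

```text
clock: 24.5
ee_pos: [0.4653, -0.2471, 0.1831]
tool_rot: [-3.14, 0.003, -3.14]
force: [0.3, 0.4, -0.8]
opening: 0.0086
finger_force: 29.9
```

```bash
python3 - <<'E'
from look import *
s=env.state(); print(s["ee_pos"],s["opening"],s["finger_force"])
C=cam("scene"); im=camera("scene"); cv2.imwrite("pics/scene12.png",im)
for z in (1,):
  rim("scene",[0,0,140],[180,80,255],(155,90,225,175),(.165,.18,.195),im)
im=camera("side"); cv2.imwrite("pics/side12.png",im)
r=mask(im,[0,150,60],[8,255,255])|mask(im,[172,150,60],[180,255,255]); c=big(r,(290,60,380,170)); print(c.min(0),c.max(0))
E
```

```text
[ 0.465 -0.247  0.183] 0.008566114156427745 29.94321304191203
scene [155. 108.] [199. 144.] 0.165 [ 0.443 -0.315  0.058]
scene [155. 108.] [199. 144.] 0.18 [ 0.458 -0.304  0.056]
scene [155. 108.] [199. 144.] 0.195 [ 0.473 -0.293  0.055]
[327  78] [379 118]
```

Emit:
carry_out:
  gripper: [255,255,255,255,255,255,255,255]
  xyz:
    - [0,0.5,0]
    - [0,0.74,0]
    - [0,0.74,0]
    - [0,0.74,0]
    - [0,0.74,0]
    - [0,0.74,0]
    - [0,0.74,0]
    - [0,0.74,0]
  yaw: [0,0,0,0,0,0,0,0]

```text
clock: 25.6
ee_pos: [0.4626, 0.181, 0.1791]
tool_rot: [-3.141, -0.003, -3.14]
force: [0.9, -0.4, -0.7]
opening: 0.009
finger_force: 29.9
```

Emit:
carry_out:
  gripper: [255,255,255,255,255,255,255]
  xyz:
    - [0,0.5,0]
    - [0,0.26,0]
    - [0,0,0]
    - [0,0,0.4]
    - [0,0,0.4]
    - [0,0,0.3]
    - [0,0,0]
  yaw: [0,0,0,0,0,0,0]

```text
clock: 26.48
ee_pos: [0.4623, 0.2344, 0.0963]
tool_rot: [-3.139, -0.005, 3.141]
force: [0.2, -0.2, -1.5]
opening: 0.0088
finger_force: 29.9
```

Emit:
carry_out:
  gripper: [255,255,255,255,255,255]
  xyz:
    - [-0.04,0.02,0.05]
    - [0,0,0.05]
    - [0,0,0.05]
    - [0,0,0.05]
    - [0,0,0]
    - [0,0,0]
  yaw: [0,0,0,0,0,0]

```text
clock: 27.22
ee_pos: [0.4669, 0.2381, 0.0839]
tool_rot: [-3.142, 0.0, -3.14]
force: [-0.7, -0.0, -0.7]
opening: 0.0089
finger_force: 29.9
```

Emit:
carry_out:
  gripper: [255,255,255,255]
  xyz:
    - [0,0,0.05]
    - [0,0,0.03]
    - [0,0,0]
    - [0,0,0]
  yaw: [0,0,0,0]

```text
clock: 27.72
ee_pos: [0.4669, 0.238, 0.0779]
tool_rot: [-3.142, 0.0, -3.14]
force: [0.3, 0.3, 0.2]
opening: 0.0087
finger_force: 29.9
```

Emit:
carry_out:
  gripper: [255,255,255,255]
  xyz:
    - [0,0,0.03]
    - [0,0,0.03]
    - [0,0,0]
    - [0,0,0]
  yaw: [0,0,0,0]

```text
clock: 28.22
ee_pos: [0.4669, 0.238, 0.0734]
tool_rot: [-3.142, -0.0, -3.14]
force: [-0.3, 0.1, -1.0]
opening: 0.0089
finger_force: 29.9
```

Emit:
carry_out:
  gripper: [255,255,255,255]
  xyz:
    - [0,0,0.03]
    - [0,0,0.02]
    - [0,0,0]
    - [0,0,0]
  yaw: [0,0,0,0]

```text
clock: 28.72
ee_pos: [0.4681, 0.2392, 0.0721]
tool_rot: [3.139, 0.002, -3.141]
force: [-2.7, 1.9, 8.1]
opening: 0.0092
finger_force: 31.5
```

Contact (8 N). Release and rise.

Emit:
carry_out:
  gripper: [255,214,214,214,205,205,205,205]
  xyz:
    - [0,0,-0.02]
    - [0,0,0]
    - [0,0,0]
    - [0,0,-0.05]
    - [0,0,-0.1]
    - [0,0,-0.3]
    - [0,0,-0.7]
    - [0,0,-0.8]
  yaw: [0,0,0,0,0,0,0,0]

```text
clock: 29.72
ee_pos: [0.4662, 0.2377, 0.2183]
tool_rot: [-3.141, -0.002, -3.14]
force: [1.7, 0.0, 1.2]
opening: 0.0187
finger_force: 0.0
```

Emit:
carry_out:
  gripper: [205,205,205,205,205]
  xyz:
    - [0,-0.75,0]
    - [0,-0.75,0]
    - [0,-0.75,0]
    - [0,-0.75,0]
    - [0,0,0]
  yaw: [0,0,0,0,0]

```text
clock: 30.35
ee_pos: [0.4672, 0.0101, 0.2181]
tool_rot: [-3.141, 0.001, 3.137]
force: [-0.4, 0.5, 0.7]
opening: 0.0187
finger_force: 0.0
```

```bash
python3 - <<'E'
from look import *
s=env.state(); print(s["clock"],s["ee_pos"],s["force"])
for n,roi,big_roi in(("scene",(370,165,455,236),(350,160,470,262)),("side",(280,245,382,338),(262,240,395,355))):
    C=cam(n); im=camera(n); cv2.imwrite(f"pics/{n}13.png",im)
    def fit(lo,hi,r,zs,nm,extra=None):
        m=mask(im,lo,hi) if extra is None else extra
        z=np.zeros_like(m); x0,y0,x1,y1=r; z[y0:y1,x0:x1]=m[y0:y1,x0:x1]
        c=cv2.convexHull(np.argwhere(z)[:,::-1].astype(np.int32)).reshape(-1,2).astype(float)
        for q in zs: print(n,nm,q,circ(plane(C,c,q)))
    fit([4,200,110],[16,255,255],roi,(.06,.067),"medium")
    fit([17,110,120],[26,255,255],big_roi,(.056,),"large")
    c=big(mask(im,[0,150,60],[3,255,255]),roi)
    for q in(.07,.076): print(n,"small inner",q,c.min(0),c.max(0),circ(plane(C,cv2.convexHull(c).reshape(-1,2).astype(float),q)))
    a=cv2.imread(f"pics/{n}0.png")
    print("pot",big(mask(a,[98,110,40],[115,255,200]),(380,130,440,330)).mean(0),big(mask(im,[98,110,40],[115,255,200]),(380,130,440,330)).mean(0))
    jr=(225,120,270,165) if n=="scene" else (370,140,410,170)
    print("jar",*[big(mask(q,[70,80,30],[95,255,255]),jr).mean(0) for q in(a,im)])
    for nm,r in((("A",(180,230,198,245)),("B",(410,250,428,266))) if n=="scene" else (("A",(240,120,256,135)),("B",(213,250,231,266)))):
        print(nm,*[big(mask(q,[0,150,60],[8,255,255]),r).mean(0) for q in(a,im)])
E
```

```text
30.35 [0.467 0.01  0.218] [-0.444  0.527  0.697]
scene medium 0.06 [0.462 0.187 0.079]
scene medium 0.067 [0.467 0.186 0.078]
scene large 0.056 [0.473 0.184 0.102]
scene small inner 0.07 [393 180] [434 213] [0.459 0.191 0.044]
scene small inner 0.076 [393 180] [434 213] [0.464 0.19  0.043]
pot [405.16  152.864] [405.184 152.872]
jar [244.033 138.567] [244.033 138.567]
A [189.844 236.031] [189.677 236.29 ]
B [418.969 257.   ] [419.    256.879]
side medium 0.06 [0.465 0.181 0.079]
side medium 0.067 [0.465 0.186 0.078]
side large 0.056 [0.47  0.178 0.1  ]
side small inner 0.07 [306 274] [359 312] [0.462 0.186 0.043]
side small inner 0.076 [306 274] [359 312] [0.462 0.19  0.042]
pot [408.751 290.079] [408.798 290.107]
jar [388.578 156.922] [388.578 156.906]
A [246.385 127.038] [246.385 127.038]
B [221.872 257.974] [221.872 257.974]
```

All nested: small at (0.463, 0.190, rim 0.076), medium at (0.466, 0.186, rim 0.067), and the large unmoved. The bystanders haven't moved.

```bash
python3 -c "
from bench import env
print(env.job_done())"
```

```text
the job is handed in; nothing more can be done
None
```

The job is handed in at about 30 s: both covers were tipped over and nested level in the large cover, the two camera views agree they are fully down, and no bystander moved.

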